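# Slide the cordless lamp onto its charging spot

### The job

Push the cordless table lamp along the desk by its heavy foot, keeping it upright and on the desk and leaving its column and shade alone, until its foot stands wholly on the blue disc inside the ring of the charging spot. Then press the orange button beside the spot fully down to start charging and let it go, with the lamp still on the spot. Do not grip or lift anything, and leave the cup, the stapler and the computer mouse where they are.

Things in the scene. Friction and masses are not known exactly. Their poses are not given: they have to be found in the camera images.
- lamp: Cordless table lamp, loose, 240 mm tall, 0.4 to 0.7 kg, round all about its upright z axis. Its foot is a plain upright steel cylinder, 70 mm diameter and 32 mm tall, flat underneath; origin at the centre of the foot's underside (z = 0 on the desk). It slides on the desk and tips over if pushed on its column or shade. Push it by the foot, i.e. below 32 mm.
- lamp_top: The upper part of the lamp, fixed to its foot: a column of chrome balls (34 mm diameter at most, from 32 to 162 mm above the desk) and a black drum shade (80 mm diameter, from 162 to 240 mm). Same origin and axes as the lamp. Not to be pushed, gripped or knocked: leave it untouched.
- spot (a point): Centre of the charging spot, on the desk surface: a blue disc, 100 mm diameter, with a black ring round it (116 mm outside diameter), flush with the desk, so the lamp slides over it freely. Fixed. The orange button lies 135 mm from it along its own -x axis (towards the robot), joined by a grey strip that is also flush.
- button (a joint): Travel of the orange push button, in m: 0 is up, 0.006 is fully down; a spring (about 4 N at full travel) brings it back up.
- button_top (a point): Centre of the top face of the orange button, 32 mm diameter, in a black housing fixed to the desk (48 mm diameter, the face about 22 mm above the desk); it is pressed straight down. z of this point is the height of the face.
- cup: Small white cup with a handle, 62 mm diameter, 58 mm tall; origin at the centre of its underside. Bystander.
- stapler: Desk stapler, black base and red top arm, 35 x 125 x 44 mm tall, lying along its own y axis; origin at the centre of its underside. Bystander.
- mouse: Grey computer mouse, 100 x 60 x 33 mm tall, lying along its own x axis; origin at the centre of its underside. Bystander.

How it is judged:
By the outcome, as a careful person would: the job done as asked, in the order asked, and still so for the second after the job is handed in, with the robot touching nothing.
It also fails if it takes over 70 s, if anything falls off the work surface, if the arm or the gripper's body presses on something with over 40 N, if the wrist force passes 120 N, or if a joint passes its speed limit or range.

### The arm

A 7-joint arm with a two-finger parallel gripper is mounted at the origin on the work surface. World frame = base frame: x ahead of the robot, y to its left, z up, the work surface at z = 0. Lengths are in m, angles in rad, forces in N, time in s.
With the tool pointing down it reaches from about 0.425 to 0.925 m from the base axis. Payload 6.8 kg.
Tool frame: the origin (TCP) lies at the very end of the fingers, on their centre line; the grasp point (between the pads) lies 19 mm behind it; z points along the fingers, y is the line along which they close (so a half turn about z gives the same grasp; the last joint's range is limited). The gripper opens to 85 mm and grips with 20 to 120 N. Pads are 22 mm wide; open, the fingers measure 114 mm over their backs; the gripper's body (76 mm by 85 mm) begins 54 mm behind the grasp point. The pads swing forward as they close: fully open they stand 13 mm farther back than shut.
Start: joints at [1.084, 0.477, 0.022, 1.555, -0.011, 1.109, -0.083], TCP at [0.25, -0.627, 0.21] pointing down, gripper open.
Joint ranges: [-2.96, 2.96], [-0.34, 2.1], [-1.41, 1.46], [0.24, 2.44], [-1.37, 4.51], [0.17, 1.92], [-2.96, 2.96]. Speed limits (rad/s): [2.39, 2.39, 3.14, 3.14, 3.14, 3.14, 3.14].

### API

Orientations are given as a unit quaternion [w, x, y, z].
In Python, from station import * gives the robot as it stands.
- The arm moves only by the tool jog_arm, never from a script. Its argument "moves" is one flat list of numbers, 7 for each row, row after row: the shift along the tool's x, y, z normalised to -1 to 1, where 1 is 20 mm, then the turn, a rotation vector about the tool's x, y, z normalised to -1 to 1, where 1 is 4 degrees, then the opening, from 0 (shut) to 1 (fully open). In form: [x, y, z, rx, ry, rz, claw, x, y, z, rx, ry, rz, claw, ...]. A call has exactly 8 rows; each row shifts and turns the commanded pose from where the row before left it, along the tool's axes as they then stand; what a row does not reach is not made up. A row lasts 1/12 s, in which the tool goes at most 41.7 mm and 7.16 degrees, less where a joint would pass 70% of its speed; a pose out of reach is approached as far as the arm can. A call with a number of a shift or a turn outside -1 to 1 is refused whole. A call with a gripper value outside its range is refused whole. The fingers move at their own pace and stop on an object; "grip_force" is the grip in N (left out, the last holds). Time passes only in rows, so rows that do not move let the fingers close, or fill a call up. It gives the time, the measured TCP pose, the force, the opening and the grip force at its end, in the units of the state.
- get_obs(): the state, without advancing time (a new reading comes with each control period).
- read_camera(name): name is "scene" or "top"; returns a dict with "color" (480x640x3 uint8, blue, green, red), "fx", "fy", "cx", "cy" (pixels), "rvec" (rotation vector, rad) and "tvec" (3), from world to camera coordinates, as OpenCV has them. Camera axes: x right, y down, z forward; pixel columns grow to the right and rows downward; lengths in m; the calibration is good to about 2 mm. A picture is of the moment at which its call begins. There is no depth.
- hand_in(): hands the job in; it is judged then, once.
The state is a dict: "t": time; "q": joint angles; "joint_vel": joint speeds; "joint_torque": joint torques, N m; "eef_pos": TCP position; "tool_rot": TCP orientation; "contact_force": force on the tool from outside, world axes, zero at the start; "torque": the same for the moment, N m; "gripper_width": opening from 0.0 (shut) to 1.0 (fully open); "grasp_force": force on a finger pad.
Only numpy, scipy, OpenCV 4.12 (cv2) and the standard library are available. Lean on these libraries where they do the work, as an engineer would, in place of code of your own. Each camera call takes 0.05 s, during which the arm holds its last target. There are 200 camera calls.

## Working session

There is one attempt and no reset: what is moved stays moved. The work goes in short steps, Python scripts to look and compute and a tool call to move; the robot and the scene stay as the last step left them, time stands still between calls to the robot, and variables do not carry over. Pictures are saved under pics/ and viewed, at most 10 in all, crops included, and the job is handed in when it is done.

Besides the shell and the picture viewer there is one more tool, called after "Call:" by a JSON object that holds its "op" and its "data", one argument or row to a line. jog_arm: Moves the arm, as the interface text tells. Scaled input: -1 to 1 covers 20 mm each way for a shift and 4 degrees each way for a turn. Its arguments: {"type":"object","properties":{"moves":{"type":"array"},"grip_force":{"type":"number"}},"required":["moves"]}

```bash
mkdir -p pics; python3 - <<'E'
from station import *
import cv2
for n in("scene","top"):
    c=read_camera(n); cv2.imwrite(f"pics/{n}0.png",c["color"]); print(n,c["fx"],c["fy"],c["cx"],c["cy"],c["rvec"],c["tvec"])
o=get_obs();print(o)
E
```

```text
scene 463.7726012344047 463.7726012344047 315.3574184675087 238.67874610861813 [ 0.99059407  2.55908351 -0.89243601] [ 0.45832335 -0.27504321  1.11473053]
top 465.0098705427181 465.0098705427181 325.7057378632626 242.70345610598892 [ 2.11966644 -2.17610791  0.19555909] [-0.00687781  0.60107682  0.6569244 ]
{'t': 0.1, 'q': array([ 1.08388881,  0.47771848,  0.02238275,  1.55633236, -0.01149976,
        1.10931519, -0.08308078]), 'joint_vel': array([ 0.00227436, -0.00154468, -0.00065452, -0.00382377, -0.00063362,
        0.00051624,  0.00115005]), 'joint_torque': array([ 5.15800493e-03, -5.97754383e+01,  1.61444653e+00, -2.81952435e+01,
        1.28854369e-02,  4.95900764e-03, -1.82648427e-05]), 'eef_pos': array([ 0.24937951, -0.62663765,  0.20903159]), 'tool_rot': array([-7.91784136e-04,  9.82115963e-01,  1.88275221e-01, -2.22058828e-04]), 'contact_force': array([-0.22644711,  0.03845368,  0.48201151]), 'torque': array([-0.01698198,  0.00925327, -0.00844542]), 'grasp_force': 0.0, 'gripper_width': 0.9949895054385931}
```

View pics/scene0.png

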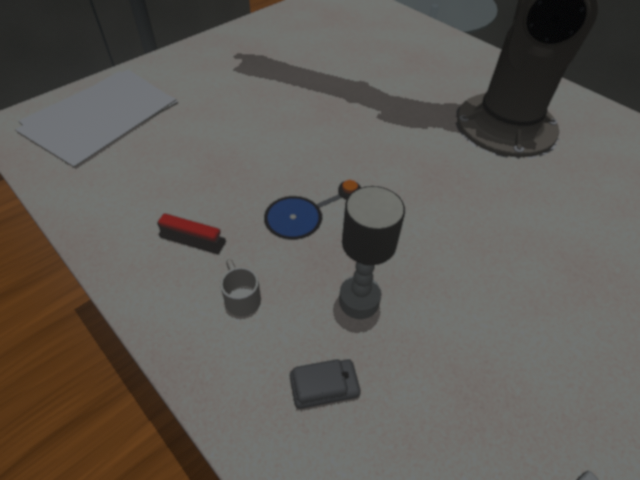

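View pics/top0.png

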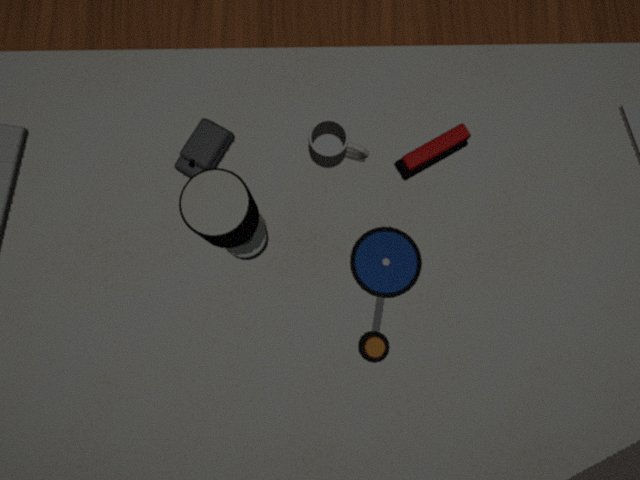

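The scene view shows the spot at (293,217), the button at (350,186) and the lamp foot at about (360,298). The top view shows the spot at (386,262), the button at (374,347) and the shade top at (215,202). The foot there is half hidden, near (246,240).

```bash
cat > h.py <<'E'
from station import *
import cv2, numpy as np
from scipy.optimize import least_squares
def K(c): return np.array([[c["fx"],0,c["cx"]],[0,c["fy"],c["cy"]],[0,0,1.]])
def proj(c,P): return cv2.projectPoints(np.atleast_2d(np.array(P,float)),np.array(c["rvec"]),np.array(c["tvec"]),K(c),None)[0][:,0]
def ray(c,u,z):
    R=cv2.Rodrigues(np.array(c["rvec"]))[0]; o=-R.T@np.array(c["tvec"])
    d=R.T@np.linalg.inv(K(c))@[u[0],u[1],1]; return o+d*(z-o[2])/d[2]
def tri(cs,us):
    f=lambda P:np.concatenate([(proj(c,P)[0]-u) for c,u in zip(cs,us)])
    r=least_squares(f,[.6,-.2,.0]); return r.x,np.abs(r.fun).max()
def cen(c,lo,hi,box=None):
    m=cv2.inRange(cv2.cvtColor(c["color"],cv2.COLOR_BGR2HSV),lo,hi)
    n,l,s,ce=cv2.connectedComponentsWithStats(m)
    if box is not None:
        for i in range(1,n):
            if not(box[0]<ce[i][0]<box[2] and box[1]<ce[i][1]<box[3]): s[i,4]=0
    i=1+s[1:,4].argmax(); 
    pts=cv2.findContours((l==i).astype(np.uint8),0,1)[0][0]; return np.array(cv2.fitEllipse(pts)[0]),s[i,4]
def circ(p,r,z):
    a=np.linspace(0,2*np.pi,48); return np.c_[p[0]+r*np.cos(a),p[1]+r*np.sin(a),0*a+z]
def draw(c,im,p,r,z,col,k):
    cv2.polylines(im,[np.int32(np.round(proj(c,circ(p,r,z))*k))],True,col,1)
E
python3 - <<'E'
from h import *
S,T=read_camera("scene"),read_camera("top")
B=((105,120,40),(130,255,255));O=((5,150,90),(20,255,255))
b=[cen(S,*B),cen(T,*B)];print(b,tri([S,T],[x[0] for x in b]),ray(T,b[1][0],0))
o=[cen(S,*O,(330,170,370,200)),cen(T,*O,(350,320,400,370))];print(o,tri([S,T],[x[0] for x in o]),ray(T,o[1][0],.022))
L=tri([S,T],[(375,205),(214.5,202)]);print("lamptop",L); L=L[0]
print("cup",ray(T,(328,145),.058),"map",ray(T,(206,145),.02))
k=3
for n,c,x0,y0 in(("s",S,300,150),("t",T,150,130)):
    im=cv2.resize(c["color"],None,fx=k,fy=k);im=np.clip(im*1.8,0,255).astype(np.uint8)
    for r,z in((.035,0),(.035,.032),(.04,.162),(.04,.24)):draw(c,im,L,r,z,(0,255,0),k)
    cv2.imwrite(f"pics/{n}1.png",im[y0*k:y0*k+540,x0*k:x0*k+400])
a,d=cv2.imread("pics/s1.png"),cv2.imread("pics/t1.png");cv2.imwrite("pics/st1.png",np.hstack([a,d]))
E
```

```text
[(array([292.61077881, 216.9912262 ]), np.int32(1447)), (array([385.44430542, 261.77011108]), np.int32(2952))] (array([ 0.57501709, -0.11962129, -0.00286892]), np.float64(0.2415809276218397)) [ 0.57489361 -0.11944524  0.        ]
[(array([349.6859436 , 184.99302673]), np.int32(105)), (array([368.36276245, 349.84570312]), np.int32(9))] (array([ 0.44030224, -0.08650534,  0.02014493]), np.float64(2.9674547265676665)) [ 0.43841173 -0.08354184  0.022     ]
lamptop (array([0.61789487, 0.10398107, 0.24173903]), np.float64(0.44921584134391424))
cup [ 0.75218826 -0.03025115  0.058     ] map [0.77079954 0.16666639 0.02      ]
```

View pics/st1.png

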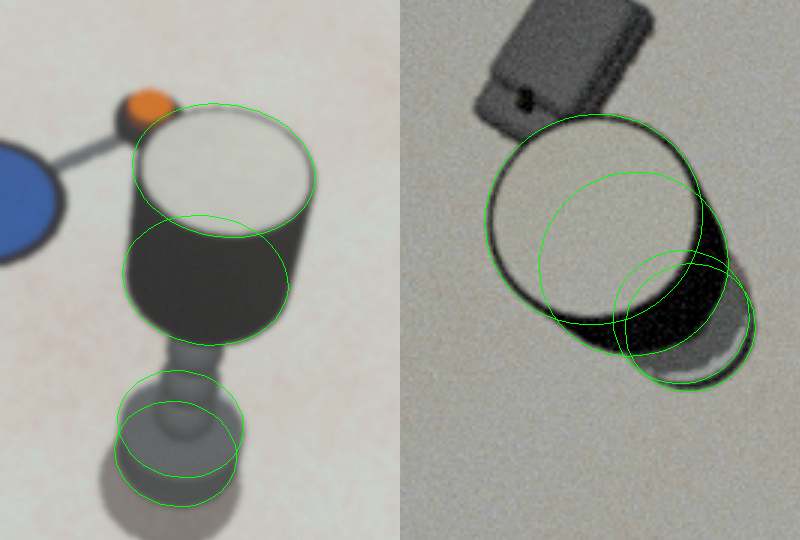

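Both fits sit well: the lamp axis is at about (0.617, 0.104), the model height comes out at 0.2417 against 0.240, and the spot is at z≈-0.003. I'll settle the button and the mouse corner numerically, and start lifting and turning.

```bash
python3 - <<'E'
from h import *
S,T=read_camera("scene"),read_camera("top")
h=cv2.cvtColor(T["color"],cv2.COLOR_BGR2HSV)[335:360,360:390]
m=(h[...,1]>110)&(h[...,2]>60);v,u=np.nonzero(m);print(m.sum(),u.mean()+360,v.mean()+335)
u=(u.mean()+360,v.mean()+335)
print(tri([S,T],[(349.7,185.3),u]),ray(T,u,.022))
for p in((175,165),(192,177),(200,168)):print(ray(T,p,.01))
E
```

```text
322 374.4782608695652 346.7329192546584
(array([ 0.44228382, -0.09342293,  0.01710353]), np.float64(0.24422564013445935)) [ 0.44276292 -0.09306063  0.022     ]
[0.74144592 0.21897465 0.01      ]
[0.72051359 0.19100811 0.01      ]
[0.73548009 0.17828646 0.01      ]
```

Call:
{"op": "jog_arm", "data": {
  "moves": [0,0,-1,0,0,-1,0.55,0,0,-1,0,0,-1,0.55,0,0,-1,0,0,-1,0.55,0,0,-1,0,0,-1,0.55,0,0,-1,0,0,-1,0.55,0,0,-1,0,0,-1,0.55,0,0,-1,0,0,-1,0.55,0,0,-1,0,0,-1,0.55]
}}

```text
t: 0.97
eef_pos: [0.2494, -0.627, 0.3708]
tool_rot: [-0.0, 0.891, 0.453, -0.0]
contact_force: [1.2, -1.3, 0.2]
gripper_width: 0.553
grasp_force: 0.0
```

Call:
{"op": "jog_arm", "data": {
  "moves": [0,0,-1,0,0,-1,0.55,0,0,-1,0,0,-1,0.55,0,0,0,0,0,-1,0.55,0,0,0,0,0,-1,0.55,0,0,0,0,0,-1,0.55,0,0,0,0,0,-1,0.55,0,0,0,0,0,-0.4,0.55,0,0,0,0,0,0,0.55]
}}

```text
t: 1.63
eef_pos: [0.2495, -0.6271, 0.4098]
tool_rot: [-0.0, 0.77, 0.638, 0.0]
contact_force: [0.8, -0.3, -0.6]
gripper_width: 0.549
grasp_force: 0.0
```

Call:
{"op": "jog_arm", "data": {
  "moves": [1,0.245,0,0,0,0,0.55,1,0.245,0,0,0,0,0.55,1,0.245,0,0,0,0,0.55,1,0.245,0,0,0,0,0.55,1,0.245,0,0,0,0,0.55,1,0.245,0,0,0,0,0.55,1,0.245,0,0,0,0,0.55,1,0.245,0,0,0,0,0.55]
}}

```text
t: 2.3
eef_pos: [0.3181, -0.4762, 0.4099]
tool_rot: [0.0, 0.77, 0.638, -0.0]
contact_force: [-0.3, 0.3, -0.1]
gripper_width: 0.549
grasp_force: 0.0
```

Call:
{"op": "jog_arm", "data": {
  "moves": [1,0.245,0,0,0,0,0.55,1,0.245,0,0,0,0,0.55,1,0.245,0,0,0,0,0.55,1,0.245,0,0,0,0,0.55,1,0.245,0,0,0,0,0.55,1,0.245,0,0,0,0,0.55,1,0.245,0,0,0,0,0.55,1,0.245,0,0,0,0,0.55]
}}

```text
t: 2.97
eef_pos: [0.3863, -0.3263, 0.41]
tool_rot: [0.0, 0.77, 0.638, -0.0]
contact_force: [-0.5, -0.0, -0.1]
gripper_width: 0.548
grasp_force: 0.0
```

Call:
{"op": "jog_arm", "data": {
  "moves": [1,0.245,0,0,0,0,0.55,1,0.245,0,0,0,0,0.55,1,0.245,0,0,0,0,0.55,1,0.245,0,0,0,0,0.55,1,0.245,0,0,0,0,0.55,1,0.245,0,0,0,0,0.55,1,0.245,0,0,0,0,0.55,1,0.245,0,0,0,0,0.55]
}}

```text
t: 3.63
eef_pos: [0.4545, -0.1763, 0.4101]
tool_rot: [0.0, 0.77, 0.638, 0.0]
contact_force: [0.1, 0.0, 0.7]
gripper_width: 0.55
grasp_force: 0.0
```

Call:
{"op": "jog_arm", "data": {
  "moves": [1,0.245,0,0,0,0,0.55,1,0.245,0,0,0,0,0.55,1,0.245,0,0,0,0,0.55,1,0.245,0,0,0,0,0.55,1,0.245,0,0,0,0,0.55,1,0.245,0,0,0,0,0.55,1,0.245,0,0,0,0,0.55,1,0.245,0,0,0,0,0.55]
}}

```text
t: 4.3
eef_pos: [0.5227, -0.0265, 0.41]
tool_rot: [0.0, 0.77, 0.638, 0.0]
contact_force: [0.1, -0.7, 0.1]
gripper_width: 0.552
grasp_force: 0.0
```

Call:
{"op": "jog_arm", "data": {
  "moves": [1,0.245,0,0,0,0,0.55,1,0.245,0,0,0,0,0.55,1,0.245,0,0,0,0,0.55,1,0.245,0,0,0,0,0.55,1,0.245,0,0,0,0,0.55,1,0.245,0,0,0,0,0.55,1,0.245,0,0,0,0,0.55,1,0.245,0,0,0,0,0.55]
}}

```text
t: 4.97
eef_pos: [0.591, 0.1234, 0.4099]
tool_rot: [0.0, 0.77, 0.638, -0.0]
contact_force: [0.5, 0.4, 0.6]
gripper_width: 0.551
grasp_force: 0.0
```

Call:
{"op": "jog_arm", "data": {
  "moves": [1,0.245,0,0,0,0,0.55,1,0.245,0,0,0,0,0.55,1,0.245,0,0,0,0,0.55,1,0.245,0,0,0,0,0.55,1,0.245,0,0,0,0,0.55,1,0.245,0,0,0,0,0.55,0,0,0,0,0,0,0.55,0,0,0,0,0,0,0.55]
}}

```text
t: 5.63
eef_pos: [0.6416, 0.2362, 0.4092]
tool_rot: [-0.0, 0.77, 0.639, -0.0]
contact_force: [1.2, -0.7, 0.9]
gripper_width: 0.552
grasp_force: 0.0
```

Call:
{"op": "jog_arm", "data": {
  "moves": [0,0,0,0,-1,0,0.55,0,0,0,0,-1,0,0.55,0,0,0,0,-1,0,0.55,0,0,0,0,-1,0,0.55,0,0,0,0,-1,0,0.55,0,0,0,0,-1,0,0.55,0,0,0,0,-1,0,0.55,0,0,0,0,-0.5,0,0.55]
}}

```text
t: 6.3
eef_pos: [0.642, 0.2345, 0.4073]
tool_rot: [0.157, 0.745, 0.618, -0.193]
contact_force: [-0.6, 0.8, -1.1]
gripper_width: 0.549
grasp_force: 0.0
```

Call:
{"op": "jog_arm", "data": {
  "moves": [0.577,0,1,0,0,0,0.55,0.577,0,1,0,0,0,0.55,0.577,0,1,0,0,0,0.55,0.577,0,1,0,0,0,0.55,0.577,0,1,0,0,0,0.55,0.577,0,1,0,0,0,0.55,0.577,0,1,0,0,0,0.55,0.577,0,1,0,0,0,0.55]
}}

```text
t: 6.97
eef_pos: [0.6427, 0.2375, 0.2228]
tool_rot: [0.157, 0.746, 0.618, -0.191]
contact_force: [0.5, -0.6, 0.3]
gripper_width: 0.546
grasp_force: 0.0
```

Call:
{"op": "jog_arm", "data": {
  "moves": [0.577,0,1,0,0,0,0.55,0.577,0,1,0,0,0,0.55,0.577,0,1,0,0,0,0.55,0.577,0,1,0,0,0,0.55,0.577,0,1,0,0,0,0.55,0.577,0,1,0,0,0,0.55,0.577,0,1,0,0,0,0.55,0,0,0,0,0,0,0.55]
}}

```text
t: 7.63
eef_pos: [0.6403, 0.2398, 0.0573]
tool_rot: [0.157, 0.745, 0.618, -0.195]
contact_force: [-2.2, -0.6, -1.3]
gripper_width: 0.551
grasp_force: 0.0
```

```bash
python3 - <<'E'
from h import *
S,T=read_camera("scene"),read_camera("top")
im=np.hstack([S["color"][120:480,240:640],T["color"][60:420,60:460]])
cv2.imwrite("pics/a.png",np.clip(im*1.7,0,255).astype(np.uint8))
o=get_obs();print(o["eef_pos"],o["q"],o["contact_force"])
E
```

```text
[0.64265239 0.24138492 0.06189137] [-0.51613509  0.84971283 -0.17806955  1.35239663  0.46432467  1.37557128
 -1.03896324] [-0.6507207   0.20668322 -0.36472013]
```

View pics/a.png

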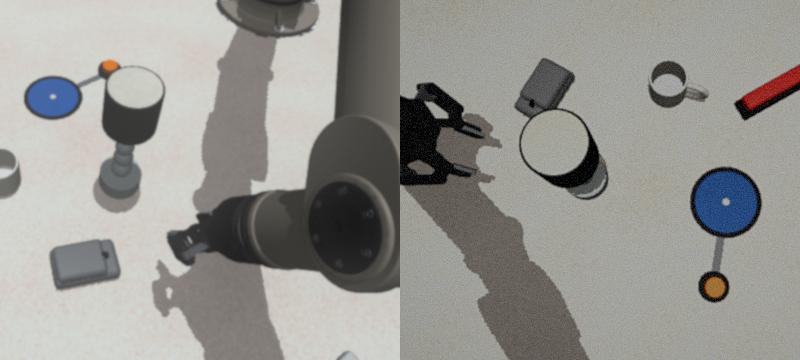

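Lamp, mouse and cup are unmoved. In the top crop the fingers, near (480,150), line up behind the foot and are clear of the mouse at (545,88). Next I lower the fingers, then approach.

Call:
{"op": "jog_arm", "data": {
  "moves": [0.416,0,0.72,0,0,0,0.55,0.416,0,0.72,0,0,0,0.55,0.4,0,0.7,0,0,0,0.55,0,0,0,0,0,0,0.55,-0.693,0,0.4,0,0,0,0.55,-0.693,0,0.4,0,0,0,0.55,-0.693,0,0.4,0,0,0,0.55,0,0,0,0,0,0,0.55]
}}

```text
t: 8.4
eef_pos: [0.634, 0.1919, 0.0116]
tool_rot: [0.158, 0.746, 0.617, -0.193]
contact_force: [0.3, -0.1, -0.3]
gripper_width: 0.551
grasp_force: 0.0
```

Call:
{"op": "jog_arm", "data": {
  "moves": [-0.433,0,0.25,0,0,0,0.55,-0.433,0,0.25,0,0,0,0.55,-0.433,0,0.25,0,0,0,0.55,-0.433,0,0.25,0,0,0,0.55,-0.217,0,0.125,0,0,0,0.55,-0.217,0,0.125,0,0,0,0.55,-0.217,0,0.125,0,0,0,0.55,-0.217,0,0.125,0,0,0,0.55]
}}

```text
t: 9.07
eef_pos: [0.6227, 0.1376, 0.0099]
tool_rot: [0.157, 0.746, 0.619, -0.191]
contact_force: [-0.5, 0.1, 0.6]
gripper_width: 0.547
grasp_force: 0.0
```

Call:
{"op": "jog_arm", "data": {
  "moves": [-0.217,0,0.125,0,0,0,0.55,-0.217,0,0.125,0,0,0,0.55,-0.217,0,0.125,0,0,0,0.55,-0.217,0,0.125,0,0,0,0.55,-0.217,0,0.125,0,0,0,0.55,-0.217,0,0.125,0,0,0,0.55,-0.217,0,0.125,0,0,0,0.55,0,0,0,0,0,0,0.55]
}}

```text
t: 9.73
eef_pos: [0.6164, 0.1024, 0.0096]
tool_rot: [0.157, 0.746, 0.618, -0.191]
contact_force: [1.5, 3.8, 3.3]
gripper_width: 0.551
grasp_force: 2.4
```

```bash
python3 - <<'E'
from h import *
S,T=read_camera("scene"),read_camera("top")
im=np.hstack([S["color"][120:480,240:640],T["color"][60:420,60:460]])
cv2.imwrite("pics/b.png",np.clip(im*1.7,0,255).astype(np.uint8))
o=get_obs();print(o["eef_pos"],o["contact_force"])
E
```

```text
[0.61634737 0.10264558 0.00952911] [0.08839759 2.57276436 4.4477889 ]
```

View pics/b.png

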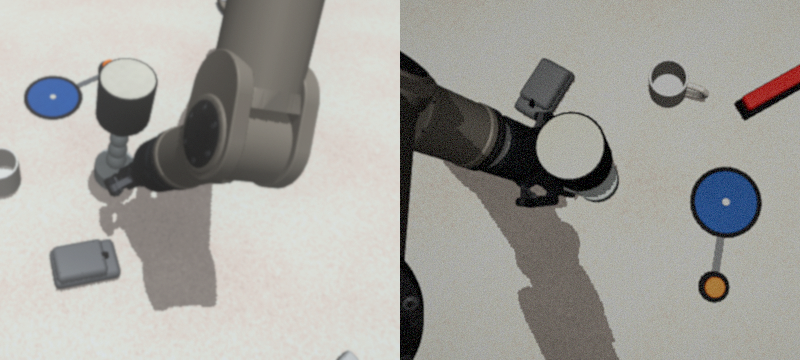

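The lamp is moving straight: the shade is now at crop (572,146) in the top view and (128,82) in the scene. I'll add an automatic shade-top measurement.

```bash
cat >> h.py <<'E'
def shade(c,xy,z=.24):
    "xy by matching projected shade-top rim (r=.040) to max gradient of darkness just at the rim"
    g=cv2.GaussianBlur(cv2.cvtColor(c["color"],cv2.COLOR_BGR2GRAY),(0,0),1).astype(np.float32)
    def f(p):
        s=lambda r:cv2.remap(g,*[np.float32(a)[None] for a in proj(c,circ(p,r,z)).T],cv2.INTER_LINEAR)[0]
        return (s(.040)-s(.033)).mean()
    from scipy.optimize import minimize
    best=min((f((xy[0]+a,xy[1]+b)),xy[0]+a,xy[1]+b) for a in np.arange(-.03,.031,.003) for b in np.arange(-.03,.031,.003))
    r=minimize(f,best[1:],method="Nelder-Mead",options=dict(initial_simplex=np.array(best[1:])+[[0,0],[.003,0],[0,.003]]));return r.x,r.fun
def lamp(xy):
    S,T=read_camera("scene"),read_camera("top");a,b=shade(S,xy),shade(T,xy)
    o=get_obs();print("scene",a,"top",b,"tcp",o["eef_pos"],"F",o["contact_force"]);return S,T,(a[0]+b[0])/2
E
python3 - <<'E'
from h import *
S=[cv2.imread("pics/scene0.png"),cv2.imread("pics/top0.png")]
for n,i in zip(("scene","top"),S):
    c=read_camera(n);c["color"]=i;print(shade(c,(.617,.104)))
lamp((.612,.08))
E
```

```text
(array([0.61953778, 0.10511471]), np.float64(-39.76033401489258))
(array([0.61799979, 0.10305252]), np.float64(-53.33966064453125))
scene (array([0.61538699, 0.08852092]), np.float64(-44.84242630004883)) top (array([0.612834  , 0.08792482]), np.float64(-77.58980560302734)) tcp [0.6163339  0.10270229 0.00935888] F [0.21951982 2.19165986 4.27585911]
```

```bash
python3 - <<'E'
from h import *
S,T,L=lamp((.614,.088))
k=4;ims=[]
for c,x0,y0 in((S,310,150),(T,180,150)):
    im=cv2.resize(c["color"],None,fx=k,fy=k,interpolation=cv2.INTER_CUBIC);im=np.clip(im*2.2,0,255).astype(np.uint8)
    for r,z in((.035,0),(.035,.032),(.04,.162),(.04,.24)):draw(c,im,L,r,z,(0,255,0),k)
    ims.append(im[y0*k:y0*k+520,x0*k:x0*k+400])
cv2.imwrite("pics/c.png",np.hstack(ims))
E
```

```text
scene (array([0.61555857, 0.08859212]), np.float64(-44.75553512573242)) top (array([0.61282952, 0.08786841]), np.float64(-77.665771484375)) tcp [0.61636242 0.10273326 0.00936924] F [0.31458124 1.96073823 5.62701899]
```

View pics/c.png

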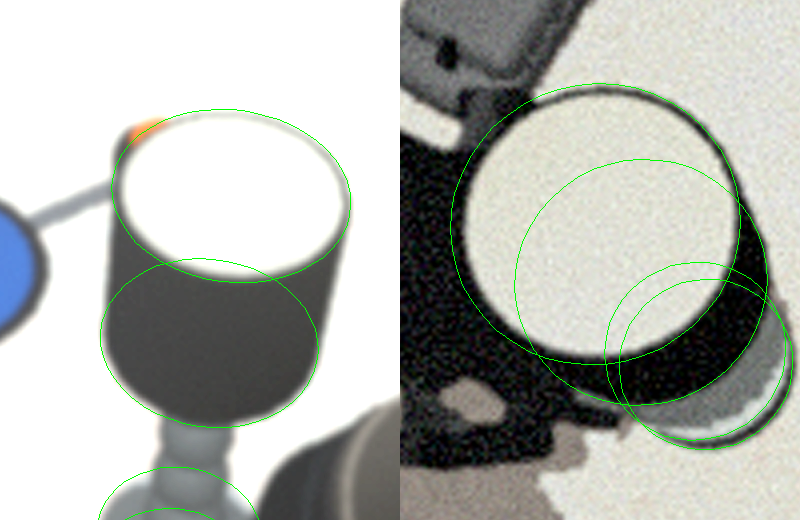

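The foot outline fits the model, so the lamp is upright at about (0.614, 0.087). But it sits only 15 mm ahead of the TCP, which leaves the gripper body too close to the column. I'll back off, narrow the fingers and lean 15° further.

Call:
{"op": "jog_arm", "data": {
  "moves": [0.65,0,-0.375,0,0,0,0.55,0.65,0,-0.375,0,0,0,0.55,0.65,0,-0.375,0,0,0,0.55,0.65,0,-0.375,0,0,0,0.55,0,0,0,0,-0.95,0,0.25,0,0,0,0,-0.95,0,0.25,0,0,0,0,-0.95,0,0.25,0,0,0,0,-0.9,0,0.25]
}}

```text
t: 10.8
eef_pos: [0.6269, 0.165, 0.0099]
tool_rot: [0.237, 0.713, 0.593, -0.288]
contact_force: [-0.2, 0.3, 0.1]
gripper_width: 0.252
grasp_force: 0.0
```

Call:
{"op": "jog_arm", "data": {
  "moves": [0,0,0,0,0,0,0.25,0,0,0,0,0,0,0.25,0,0,0,0,0,0,0.25,0,0,0,0,0,0,0.25,0,0,0,0,0,0,0.25,0,0,0,0,0,0,0.25,0,0,0,0,0,0,0.25,0,0,0,0,0,0,0.25]
}}

```text
t: 11.47
eef_pos: [0.6275, 0.1619, 0.0109]
tool_rot: [0.237, 0.715, 0.593, -0.287]
contact_force: [-0.0, 0.4, 0.4]
gripper_width: 0.253
grasp_force: 0.0
```

```bash
python3 - <<'E'
from h import *
S,T,L=lamp((.614,.088))
im=[np.clip(c["color"][y:y+130,x:x+130]*2.,0,255).astype(np.uint8) for c,x,y in((S,310,200),(T,150,170))]
cv2.imwrite("pics/d.png",cv2.resize(np.hstack(im),None,fx=3,fy=3))
E
```

```text
scene (array([0.61545264, 0.08854336]), np.float64(-43.59163284301758)) top (array([0.61287889, 0.08668157]), np.float64(-57.88140869140625)) tcp [0.62740538 0.16208021 0.01063096] F [-0.65229209  0.1090927   0.42211567]
```

View pics/d.png

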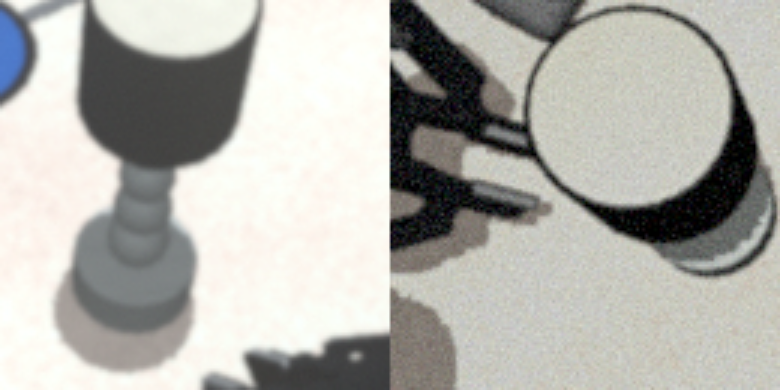

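The lamp stands upright. The fingers are narrower now, with their tips at crop (540,205) and (530,150), well behind the foot. I'll push gently along the line.

Call:
{"op": "jog_arm", "data": {
  "moves": [-0.177,0,0.177,0,0,0,0.25,-0.177,0,0.177,0,0,0,0.25,-0.177,0,0.177,0,0,0,0.25,-0.177,0,0.177,0,0,0,0.25,-0.177,0,0.177,0,0,0,0.25,-0.177,0,0.177,0,0,0,0.25,-0.177,0,0.177,0,0,0,0.25,-0.177,0,0.177,0,0,0,0.25]
}}

```text
t: 12.23
eef_pos: [0.6198, 0.1223, 0.0096]
tool_rot: [0.237, 0.714, 0.593, -0.287]
contact_force: [-0.5, 0.2, -0.4]
gripper_width: 0.251
grasp_force: 0.0
```

Call:
{"op": "jog_arm", "data": {
  "moves": [-0.177,0,0.177,0,0,0,0.25,-0.177,0,0.177,0,0,0,0.25,-0.177,0,0.177,0,0,0,0.25,-0.177,0,0.177,0,0,0,0.25,-0.177,0,0.177,0,0,0,0.25,-0.177,0,0.177,0,0,0,0.25,-0.177,0,0.177,0,0,0,0.25,-0.177,0,0.177,0,0,0,0.25]
}}

```text
t: 12.9
eef_pos: [0.6127, 0.0835, 0.0088]
tool_rot: [0.237, 0.714, 0.593, -0.287]
contact_force: [0.4, 5.6, 3.8]
gripper_width: 0.252
grasp_force: 2.4
```

```bash
python3 - <<'E'
from h import *
S,T,L=lamp((.607,.05))
im=[np.clip(c["color"][y:y+130,x:x+130]*2.,0,255).astype(np.uint8) for c,x,y in((S,290,180),(T,170,170))]
cv2.imwrite("pics/e.png",cv2.resize(np.hstack(im),None,fx=3,fy=3))
E
```

```text
scene (array([0.60985663, 0.06117546]), np.float64(-38.86429977416992)) top (array([0.60687454, 0.05776297]), np.float64(-64.18131256103516)) tcp [0.61239805 0.08194819 0.00893563] F [0.76555003 1.33701469 1.40842312]
```

View pics/e.png

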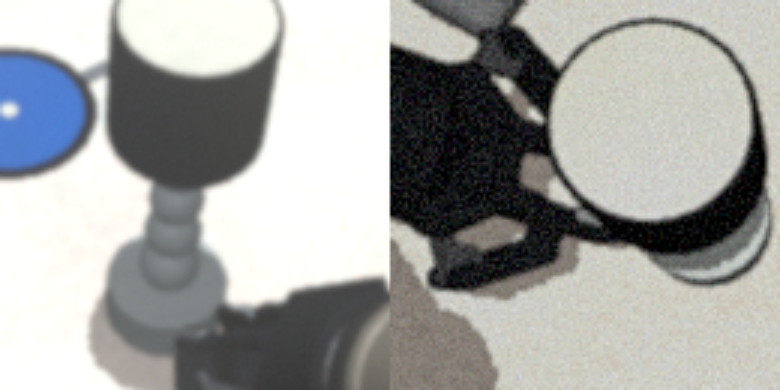

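Pushing works. The body is clear of the column and the lamp is upright at about (0.608, 0.059), with 182 mm left along the same line.

Call:
{"op": "jog_arm", "data": {
  "moves": [-0.177,0,0.177,0,0,0,0.25,-0.177,0,0.177,0,0,0,0.25,-0.177,0,0.177,0,0,0,0.25,-0.177,0,0.177,0,0,0,0.25,-0.177,0,0.177,0,0,0,0.25,-0.177,0,0.177,0,0,0,0.25,-0.177,0,0.177,0,0,0,0.25,-0.177,0,0.177,0,0,0,0.25]
}}

```text
t: 13.67
eef_pos: [0.6055, 0.0448, 0.008]
tool_rot: [0.237, 0.714, 0.593, -0.287]
contact_force: [0.7, 5.9, 4.4]
gripper_width: 0.25
grasp_force: 3.2
```

Call:
{"op": "jog_arm", "data": {
  "moves": [-0.177,0,0.177,0,0,0,0.25,-0.177,0,0.177,0,0,0,0.25,-0.177,0,0.177,0,0,0,0.25,-0.177,0,0.177,0,0,0,0.25,-0.177,0,0.177,0,0,0,0.25,-0.177,0,0.177,0,0,0,0.25,-0.177,0,0.177,0,0,0,0.25,-0.177,0,0.177,0,0,0,0.25]
}}

```text
t: 14.33
eef_pos: [0.5981, 0.0055, 0.0071]
tool_rot: [0.237, 0.714, 0.593, -0.287]
contact_force: [1.3, 5.1, 3.9]
gripper_width: 0.251
grasp_force: 3.3
```

```bash
python3 - <<'E'
from h import *
lamp((.593,-.02))
E
```

```text
scene (array([ 0.59535508, -0.01689815]), np.float64(-34.85980224609375)) top (array([ 0.59210577, -0.02069926]), np.float64(-63.33028030395508)) tcp [0.59771495 0.00397931 0.00714239] F [1.85802731 2.38206374 1.91394818]
```

Call:
{"op": "jog_arm", "data": {
  "moves": [-0.187,0,0.167,0,0,0,0.25,-0.187,0,0.167,0,0,0,0.25,-0.187,0,0.167,0,0,0,0.25,-0.187,0,0.167,0,0,0,0.25,-0.187,0,0.167,0,0,0,0.25,-0.187,0,0.167,0,0,0,0.25,-0.187,0,0.167,0,0,0,0.25,-0.187,0,0.167,0,0,0,0.25]
}}

```text
t: 15.1
eef_pos: [0.5898, -0.0354, 0.0079]
tool_rot: [0.236, 0.714, 0.593, -0.288]
contact_force: [-0.1, 2.4, -0.5]
gripper_width: 0.251
grasp_force: 1.2
```

Call:
{"op": "jog_arm", "data": {
  "moves": [-0.18,0,0.173,0,0,0,0.25,-0.18,0,0.173,0,0,0,0.25,-0.18,0,0.173,0,0,0,0.25,-0.18,0,0.173,0,0,0,0.25,-0.18,0,0.173,0,0,0,0.25,-0.18,0,0.173,0,0,0,0.25,-0.18,0,0.173,0,0,0,0.25,-0.18,0,0.173,0,0,0,0.25]
}}

```text
t: 15.77
eef_pos: [0.5828, -0.0743, 0.0081]
tool_rot: [0.237, 0.714, 0.593, -0.287]
contact_force: [0.1, 2.0, -1.7]
gripper_width: 0.251
grasp_force: 1.2
```

```bash
python3 - <<'E'
from h import *
lamp((.578,-.1))
E
```

```text
scene (array([ 0.57965995, -0.09729637]), np.float64(-31.58139991760254)) top (array([ 0.57678678, -0.10026312]), np.float64(-69.22322845458984)) tcp [ 0.58246859 -0.07553316  0.0084401 ] F [-0.53438101  0.16099673 -0.06829197]
```

Call:
{"op": "jog_arm", "data": {
  "moves": [-0.18,0,0.173,0,0,0,0.25,-0.18,0,0.173,0,0,0,0.25,-0.18,0,0.173,0,0,0,0.25,-0.13,0,0.125,0,0,0,0.25,-0.1,0,0.1,0,0,0,0.25,0,0,0,0,0,0,0.25,0,0,0,0,0,0,0.25,0,0,0,0,0,0,0.25]
}}

```text
t: 16.53
eef_pos: [0.5786, -0.0957, 0.0081]
tool_rot: [0.237, 0.714, 0.592, -0.288]
contact_force: [1.2, 0.0, -0.0]
gripper_width: 0.25
grasp_force: 0.2
```

```bash
python3 - <<'E'
from h import *
S,T,L=lamp((.575,-.12))
k=3;ims=[]
for c,x0,y0 in((S,230,100),(T,320,180)):
    im=cv2.resize(c["color"],None,fx=k,fy=k);im=np.clip(im*2,0,255).astype(np.uint8)
    for r,z in((.035,0),(.035,.032)):draw(c,im,L,r,z,(0,255,0),k)
    draw(c,im,(.575,-.1195),.05,0,(0,0,255),k)
    ims.append(im[y0*k:y0*k+480,x0*k:x0*k+390])
cv2.imwrite("pics/f.png",np.hstack(ims))
E
```

```text
scene (array([ 0.57584886, -0.11872953]), np.float64(-31.17624855041504)) top (array([ 0.57371452, -0.11964346]), np.float64(-66.8049545288086)) tcp [ 0.57850738 -0.09553693  0.00795069] F [-0.0025523   0.58821878  0.32245465]
```

View pics/f.png

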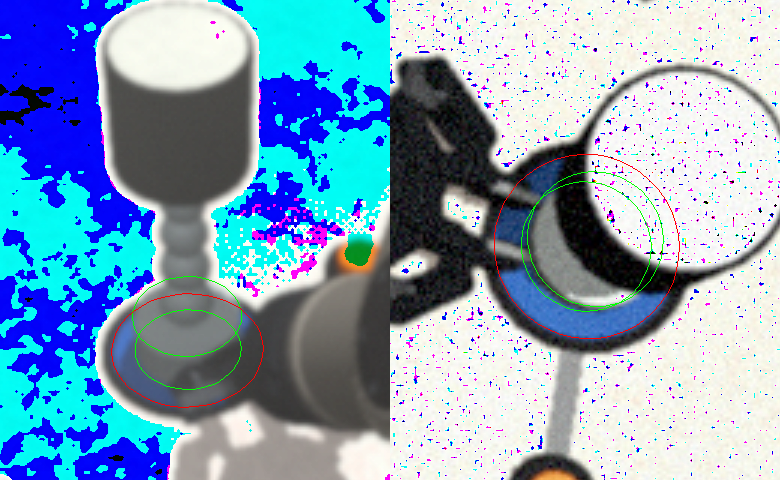

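The foot sits about centred: the green outline is within a few mm of the red disc circle in both views, and the lamp is upright. I'll retreat, raise, straighten the tool and close the gripper.

Call:
{"op": "jog_arm", "data": {
  "moves": [0.3,0,-0.3,0,0,0,0.25,0.707,0,-0.707,0,0,0,0.25,0.707,0,-0.707,0,0,0,0.25,0.707,0,-0.707,0,0,0,0.25,0.707,0,-0.707,0,0,0,0.25,0.707,0,-0.707,0,0,0,0.25,0.707,0,-0.707,0,0,0,0.25,0,0,-0.707,0,0,0,0.25]
}}

```text
t: 17.3
eef_pos: [0.6039, 0.0474, 0.0192]
tool_rot: [0.235, 0.713, 0.596, -0.287]
contact_force: [-1.1, 0.4, 0.2]
gripper_width: 0.252
grasp_force: 0.0
```

Call:
{"op": "jog_arm", "data": {
  "moves": [-0.707,0,-0.707,0,0,0,0,-0.707,0,-0.707,0,0,0,0,-0.707,0,-0.707,0,0,0,0,-0.707,0,-0.707,0,0,0,0,-0.707,0,-0.707,0,0,0,0,-0.707,0,-0.707,0,0,0,0,0,0,0,0,1,0,0,0,0,0,0,1,0,0]
}}

```text
t: 17.97
eef_pos: [0.605, 0.0417, 0.1423]
tool_rot: [0.194, 0.732, 0.61, -0.234]
contact_force: [0.7, -0.7, -0.7]
gripper_width: -0.002
grasp_force: 0.0
```

Call:
{"op": "jog_arm", "data": {
  "moves": [0,0,0,0,1,0,0,0,0,0,0,1,0,0,0,0,0,0,1,0,0,0,0,0,0,1,0,0,0,0,0,0,1,0,0,0,0,0,0,1,0,0,0,0,0,0,1,0,0,0,0,0,0,1,0,0]
}}

```text
t: 18.63
eef_pos: [0.6048, 0.0397, 0.1426]
tool_rot: [0.019, 0.769, 0.639, -0.024]
contact_force: [1.1, -0.9, 0.6]
gripper_width: 0.002
grasp_force: 0.0
```

Call:
{"op": "jog_arm", "data": {
  "moves": [0,0,0,0,1,0,0,0,0,0,0,0.25,0,0,0,0,0,0,0,0,0,0,0,0,0,0,0,0,0,0,0,0,0,0,0,0,0,0,0,0,0,0,0,0,0,0,0,0,0,0,0,0,0,0,0,0]
}}

```text
t: 19.3
eef_pos: [0.6043, 0.0392, 0.1409]
tool_rot: [-0.008, 0.769, 0.639, 0.008]
contact_force: [-0.8, 0.6, -0.1]
gripper_width: -0.007
grasp_force: 0.0
```

Call:
{"op": "jog_arm", "data": {
  "moves": [0,-0.96,0,0,-0.3,0,0,0,-0.96,0,0,0,0,0,0,-0.96,0,0,0,0,0,0,-0.96,0,0,0,0,0,0,-0.96,0,0,0,0,0,0,-0.96,0,0,0,0,0,0,-0.97,0,0,0,0,0,0,0,0,0,0,0,0]
}}

```text
t: 19.97
eef_pos: [0.4684, 0.0639, 0.1411]
tool_rot: [-0.002, 0.769, 0.639, -0.002]
contact_force: [-0.6, 0.5, -0.6]
gripper_width: 0.001
grasp_force: 0.0
```

Call:
{"op": "jog_arm", "data": {
  "moves": [-0.9,0,0,0,0,0,0,-1,0,0,0,0,0,0,-1,0,0,0,0,0,0,-1,0,0,0,0,0,0,-1,0,0,0,0,0,0,-1,0,0,0,0,0,0,-1,0,0,0,0,0,0,-1,0,0,0,0,0,0]
}}

```text
t: 20.63
eef_pos: [0.4432, -0.0931, 0.1413]
tool_rot: [-0.001, 0.77, 0.638, 0.0]
contact_force: [1.6, 0.1, 0.7]
gripper_width: -0.0
grasp_force: 0.0
```

Call:
{"op": "jog_arm", "data": {
  "moves": [0,0,1,0,0,0,0,0,0,1,0,0,0,0,0,0,1,0,0,0,0,0,0,1,0,0,0,0,0,0,0,0,0,0,0,0,0,0,0,0,0,0,0,0,0,0,0,0,0,0,0,0,0,0,0,0]
}}

```text
t: 21.3
eef_pos: [0.4438, -0.092, 0.0623]
tool_rot: [-0.001, 0.77, 0.638, 0.001]
contact_force: [0.2, -0.1, 0.6]
gripper_width: 0.001
grasp_force: 0.0
```

```bash
python3 - <<'E'
from h import *
S,T,L=lamp((.575,-.12))
im=[np.clip(c["color"][y:y+130,x:x+130]*1.5,0,255).astype(np.uint8) for c,x,y in((S,270,110),(T,320,230))]
cv2.imwrite("pics/g.png",cv2.resize(np.hstack(im),None,fx=3,fy=3))
E
```

```text
scene (array([ 0.57588714, -0.11866597]), np.float64(-28.88153076171875)) top (array([ 0.57371279, -0.11971323]), np.float64(-53.63897705078125)) tcp [ 0.44357433 -0.09205199  0.0621799 ] F [ 0.38404487  0.0542539  -0.98219457]
```

View pics/g.png

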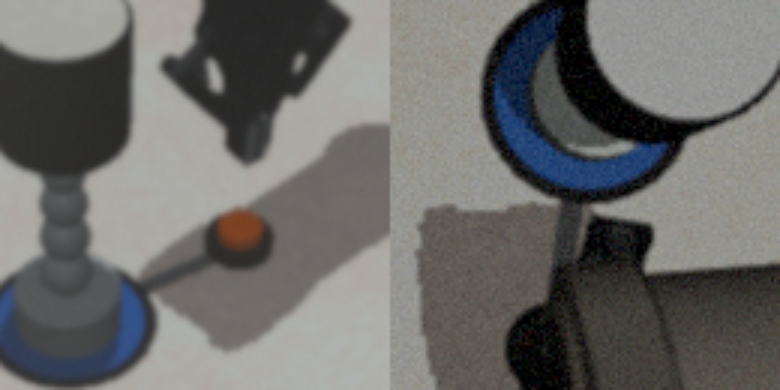

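The fingertips hang over the orange button, and the lamp is unmoved on the disc. I'll press gently, watching the force.

Call:
{"op": "jog_arm", "data": {
  "moves": [0,0,0.8,0,0,0,0,0,0,0.6,0,0,0,0,0,0,0.2,0,0,0,0,0,0,0.2,0,0,0,0,0,0,0.15,0,0,0,0,0,0,0.15,0,0,0,0,0,0,0.1,0,0,0,0,0,0,0,0,0,0,0]
}}

```text
t: 22.07
eef_pos: [0.4426, -0.0919, 0.0171]
tool_rot: [-0.002, 0.77, 0.638, -0.0]
contact_force: [-0.2, -0.2, 1.0]
gripper_width: 0.001
grasp_force: 0.0
```

Call:
{"op": "jog_arm", "data": {
  "moves": [0,0,0.1,0,0,0,0,0,0,0,0,0,0,0,0,0,0.1,0,0,0,0,0,0,0,0,0,0,0,0,0,0,0,0,0,0,0,0,0,0,0,0,0,0,0,0,0,0,0,0,0,0,0,0,0,0,0]
}}

```text
t: 22.73
eef_pos: [0.4426, -0.0918, 0.0132]
tool_rot: [-0.002, 0.77, 0.638, -0.0]
contact_force: [-0.7, 0.2, 0.2]
gripper_width: -0.001
grasp_force: 0.0
```

```bash
python3 - <<'E'
from station import *
o=get_obs();print(o["eef_pos"],o["contact_force"])
E
```

```text
[ 0.44256737 -0.0918469   0.01316254] [-0.71463128  0.16024054  0.23010317]
```

```bash
python3 - <<'E'
from h import *
S,T=read_camera("scene"),read_camera("top")
print(proj(S,[[.4436,-.092,.062],[.4436,-.092,.072],[.4425,-.0918,.022],[.4425,-.0918,.0132]]))
h=cv2.cvtColor(S["color"],cv2.COLOR_BGR2HSV)
m=((h[...,0]<22)&(h[...,1]>130)&(h[...,2]>60)).astype(np.uint8)[160:215,320:380]
v,u=np.nonzero(m);print(m.sum(),(u.min()+320,u.max()+320,v.min()+160,v.max()+160) if m.sum() else 0)
for q in range(4):
    read_camera("top");o=get_obs();print(o["contact_force"],o["eef_pos"][2])
g=S["color"][150:215,320:380].max(2)
for r in range(20,60,2):print(' '.join('%3d'%x for x in g[r,10:56:2]))
E
```

```text
[[351.15797051 169.66329593]
 [351.54531063 165.87084807]
 [350.12077787 184.00756227]
 [349.80387739 187.08023119]]
122 (np.int64(343), np.int64(357), np.int64(181), np.int64(191))
[0.3787197  0.57737926 0.31755733] 0.013145824712099054
[-0.61113037 -0.450432   -0.53982382] 0.013133784931383341
[-0.01870082  0.50773929 -0.99057572] 0.013117818984128657
[-0.13547559  0.32826335 -0.22040496] 0.013121435822823858
116 116 115 115 110  90  51  28  26  26  28  35  36  40  53  92  87  74  73  73  73  73  72
116 116 115 115 114 113  99  53  27  27  31  42  36  38  50  74  73  73  74  74  74  73  73
115 115 115 116 116 115 107  56  27  27  33  42  35  38  50  74  74  73  73  74  74  73  73
115 115 116 116 115 116 108  59  28  27  35  43  35  40  58  73  74  74  74  74  74  75  73
115 115 116 117 115 115 113  89  38  27  34  42  36  51  69  72  73  73  74  73  73  75  75
116 116 116 116 116 113 101  83  62  35  37  41  39  59  71  72  73  74  73  73  74  73  74
115 115 115 112 102  85  63  73  78  68  53  55  67  66  67  73  74  73  74  74  74  73  73
115 115 108  91  72  45  53  80  83  81  
[... 454 characters left out ...]
  33  35  33  30  30  31  55  73  73  74  76  75  74  74
 70  64  56  46  42  37  32  29  28  29  28  29  29  30  45  69  75  75  74  75  74  73  74
 51  46  44  44  48  59  60  46  35  33  31  33  39  54  68  74  75  75  75  75  73  74  75
 45  46  49  59  69  74  75  71  65  63  62  65  67  73  75  74  75  75  74  75  74  74  75
 53  65  69  73  75  75  74  75  75  74  75  76  76  76  76  74  75  75  74  74  75  76  77
 72  74  74  75  75  74  75  74  75  76  75  76  75  76  76  75  76  76  75  74  75  76  92
 75  74  75  76  75  75  75  75  77  76  75  75  76  76  76  76  76  76  76  75  77  91 111
 76  76  76  77  77  76  76  76  77  77  77  76  76  76  75  75  75  75  76  76  83 109 116
```

The visible fingertip stands about 17 mm above the reported TCP, and the earlier lamp contact fits that too. So I'll keep going down in small steps, guided by force.

Call:
{"op": "jog_arm", "data": {
  "moves": [0,0,0.1,0,0,0,0,0,0,0.1,0,0,0,0,0,0,0.1,0,0,0,0,0,0,0.1,0,0,0,0,0,0,0,0,0,0,0,0,0,0,0,0,0,0,0,0,0,0,0,0,0,0,0,0,0,0,0,0]
}}

```text
t: 23.7
eef_pos: [0.4425, -0.0918, 0.0051]
tool_rot: [-0.002, 0.77, 0.638, -0.0]
contact_force: [0.1, 0.1, 0.4]
gripper_width: 0.003
grasp_force: 0.0
```

Call:
{"op": "jog_arm", "data": {
  "moves": [0,0,0.1,0,0,0,0,0,0,0,0,0,0,0,0,0,0.1,0,0,0,0,0,0,0,0,0,0,0,0,0,0,0,0,0,0,0,0,0,0,0,0,0,0,0,0,0,0,0,0,0,0,0,0,0,0,0]
}}

```text
t: 24.37
eef_pos: [0.4425, -0.0919, 0.0011]
tool_rot: [-0.002, 0.77, 0.638, -0.0]
contact_force: [0.1, -0.7, -0.7]
gripper_width: 0.001
grasp_force: 0.0
```

```bash
python3 - <<'E'
from h import *
S=read_camera("scene")
print(proj(S,[[.4425,-.0918,z] for z in(.001,.011,.021,.031)]))
g=S["color"]
for r in range(168,204,2):print(r,' '.join('%3d/%-3d'%(g[r,x,2],g[r,x,0]) for x in range(336,366,2)))
E
```

```text
[[349.37199806 191.26773568]
 [349.72536266 187.84151044]
 [350.0845356  184.35896754]
 [350.44966126 180.81870692]]
168  26/26   25/25   26/25   27/26   27/27   27/26   26/27   26/26   26/26   26/25   26/26   27/25   48/46   87/82   74/69 
170  40/39   27/26   26/25   26/26   26/25   26/26   26/25   26/26   27/25   26/25   27/26   29/29   57/54   80/75   73/68 
172  90/87   53/52   30/29   26/25   26/25   26/25   25/24   26/26   27/27   33/33   38/39   42/40   67/63   73/67   73/68 
174 113/110  98/96   65/63   33/33   27/27   27/26   26/26   27/26   32/32   34/34   39/40   50/47   73/67   74/68   73/67 
176 115/112 114/111 106/103  79/77   36/35   26/26   27/27   32/32   40/41   35/35   37/38   51/48   73/67   74/68   74/68 
178 115/114 115/112 115/110 100/97   45/45   27/25   26/26   34/34   40/41   36/36   38/39   53/51   72/67   73/67   73/68 
180 115/113 115/112 113/109  93/90   39/38   27/26   28/27   35/36   40/41   35/36   41/40   62/57   72/66   73/67   74/68 
182 109/105 102/99   85/81   60/52   47/27   31/27   28/28   37/38   39/40   34/34   46/40   65/59   73/68   74/69 
[... 547 characters left out ...]
   49/25   56/25   58/24   56/25   47/27   34/27   29/28   49/45   72/67   74/69 
194  65/61   45/44   30/30   28/27   28/26   30/27   33/28   35/28   34/28   30/27   29/28   31/29   55/51   73/67   73/68 
196  46/47   42/44   37/38   33/31   29/28   28/28   28/26   29/27   28/28   28/27   31/30   44/42   69/64   74/68   74/68 
198  43/44   48/48   58/56   60/56   47/44   34/33   32/30   32/31   33/31   39/36   54/51   67/63   74/68   74/69   75/69 
200  58/56   68/64   74/69   75/69   71/66   65/60   63/58   63/58   65/60   67/62   73/68   75/69   75/69   74/69   75/69 
202  73/68   75/70   75/70   74/68   74/69   74/69   74/69   74/69   75/69   75/70   76/69   75/70   75/69   74/68   75/69
```

Call:
{"op": "jog_arm", "data": {
  "moves": [0,0,0.1,0,0,0,0,0,0,0,0,0,0,0,0,0,0,0,0,0,0,0,0,0,0,0,0,0,0,0,0,0,0,0,0,0,0,0,0,0,0,0,0,0,0,0,0,0,0,0,0,0,0,0,0,0]
}}

```text
t: 25.08
eef_pos: [0.4426, -0.0919, -0.0008]
tool_rot: [-0.001, 0.77, 0.638, -0.0]
contact_force: [1.2, -0.3, 1.7]
gripper_width: -0.002
grasp_force: 0.9
```

Call:
{"op": "jog_arm", "data": {
  "moves": [0,0,0.1,0,0,0,0,0,0,0,0,0,0,0,0,0,0,0,0,0,0,0,0,0,0,0,0,0,0,0,0,0,0,0,0,0,0,0,0,0,0,0,0,0,0,0,0,0,0,0,0,0,0,0,0,0]
}}

```text
t: 25.75
eef_pos: [0.4426, -0.0919, -0.0028]
tool_rot: [-0.001, 0.77, 0.638, -0.0]
contact_force: [1.5, 0.1, 2.7]
gripper_width: -0.001
grasp_force: 1.3
```

```bash
python3 - <<'E'
from h import *
f=[]
for i in range(6): read_camera("top");o=get_obs();f.append(o["contact_force"])
print(np.mean(f,0),o["eef_pos"])
E
```

```text
[ 1.40548148 -0.64906441  2.75240152] [ 0.44265347 -0.0918331  -0.00285198]
```

The spring is now felt, and contact began near a reported z of 0.000. I'll press on to the stop.

Call:
{"op": "jog_arm", "data": {
  "moves": [0,0,0.1,0,0,0,0,0,0,0,0,0,0,0,0,0,0.05,0,0,0,0,0,0,0,0,0,0,0,0,0,0,0,0,0,0,0,0,0,0,0,0,0,0,0,0,0,0,0,0,0,0,0,0,0,0,0]
}}

```text
t: 26.72
eef_pos: [0.4426, -0.0919, -0.0055]
tool_rot: [-0.001, 0.77, 0.638, -0.0]
contact_force: [-1.1, 0.5, 12.0]
gripper_width: 0.004
grasp_force: 5.4
```

Call:
{"op": "jog_arm", "data": {
  "moves": [0,0,0.05,0,0,0,0,0,0,0,0,0,0,0,0,0,0.05,0,0,0,0,0,0,0,0,0,0,0,0,0,0,0,0,0,0,0,0,0,0,0,0,0,0,0,0,0,0,0,0,0,0,0,0,0,0,0]
}}

```text
t: 27.38
eef_pos: [0.4428, -0.0919, -0.006]
tool_rot: [-0.001, 0.77, 0.638, -0.0]
contact_force: [-5.8, 1.2, 35.3]
gripper_width: -0.0
grasp_force: 17.7
```

That is a hard stop, so the button is fully down. I'll release it and lift straight up.

Call:
{"op": "jog_arm", "data": {
  "moves": [0,0,-0.3,0,0,0,0,0,0,-0.5,0,0,0,0,0,0,-1,0,0,0,0,0,0,-1,0,0,0,0,0,0,-1,0,0,0,0,0,0,-1,0,0,0,0,0,0,-1,0,0,0,0,0,0,0,0,0,0,0]
}}

```text
t: 28.05
eef_pos: [0.4442, -0.0922, 0.1111]
tool_rot: [-0.0, 0.77, 0.638, 0.001]
contact_force: [0.6, 0.3, -0.2]
gripper_width: -0.002
grasp_force: 0.0
```

```bash
python3 - <<'E'
from h import *
S,T,L=lamp((.575,-.12)); print(L)
h=cv2.cvtColor(S["color"],cv2.COLOR_BGR2HSV)[160:215,320:380]
m=(h[...,0]<22)&(h[...,1]>130)&(h[...,2]>60);v,u=np.nonzero(m);print(m.sum(),u.mean()+320,v.mean()+160)
a=cv2.imread("pics/top0.png")[60:200,280:500].astype(int);print("bystander diff cup/stapler",np.abs(a-T["color"][60:200,280:500]).max(2).__gt__(40).sum())
a=cv2.imread("pics/scene0.png")[345:420,280:370].astype(int);print("mouse",(np.abs(a-S["color"][345:420,280:370]).max(2)>40).sum())
E
```

```text
scene (array([ 0.57603891, -0.11848202]), np.float64(-28.515380859375)) top (array([ 0.57368448, -0.11971006]), np.float64(-53.73891067504883)) tcp [ 0.44242546 -0.0921102   0.1083116 ] F [ 0.38345955  0.18436144 -0.96302913]
[ 0.5748617  -0.11909604]
131 349.7175572519084 185.93129770992365
bystander diff cup/stapler 0
mouse 0
```

The lamp is on the spot, the button is back up, the bystanders haven't moved and the arm is clear.

```bash
python3 -c "
from station import *
print(hand_in())"
```

```text
the job is handed in; nothing more can be done
None
```

The lamp's foot stands within about 1 mm of the charging spot's centre. The orange button was pressed to its stop (35 N at the fingertips) and released, the cup, stapler and mouse did not move, and I handed the job in at about 28 s. On the first push the gripper body came within about 1 mm of the lamp's column, and I can't rule out a light touch before I backed off and re-angled.

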